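Tighten the window ring of a viewing lamp with a pin spanner

ROBOT

A 6-joint arm with a two-finger parallel gripper is mounted at the origin on the work surface. World frame = base frame: x ahead of the robot, y to its left, z up, the work surface at z = 0. Lengths are in m, angles in rad, forces in N, time in s.
With the tool pointing down it reaches from about 0.425 to 0.95 m from the base axis. Payload 3.5 kg.
Tool frame: the origin (TCP) lies at the very end of the fingers, on their centre line; the grasp point (between the pads) lies 19 mm behind it (robot.grip_depth is the distance from the TCP to the grasp point, in m); z points along the fingers, y is the line along which they close (so a half turn about z gives the same grasp; the last joint's range is limited). The gripper opens to 85 mm and grips with 20 to 120 N. Pads are 22 mm wide; open, the fingers measure 114 mm over their backs; the gripper's body (76 mm by 85 mm) begins 54 mm behind the grasp point. The pads swing forward as they close: fully open they stand 13 mm farther back than shut.
Start: joints at [-1.398, 0.286, 1.577, -0, 1.279, -0.15], TCP at [0.214, -0.64, 0.231] pointing down, gripper open.
Joint ranges: [-2.77, 2.77], [-0.9, 2.22], [0.21, 2.48], [-1.53, 4.67], [0.24, 2.81], [-2.84, 2.84]. Speed limits (rad/s): [2.79, 2.79, 3.14, 3.14, 3.14, 3.14].

INTERFACE

Orientations are given as a unit quaternion [x, y, z, w].
In Python, from workcell import robot gives the robot as it stands. The module is installed in compiled form; this text tells all that it offers.
- The arm moves only by the tool jog_arm, never from a script. Its arguments are lists of equal length, an entry for each row: "grip": the opening, from 0 (shut) to 1 (fully open); "delta_pos": the shift along the tool's x, y, z in units of 40 mm (1.0 is 40 mm), a list of three; "yaw": the turn about the tool's z in degrees. A call has 1 to 20 rows; each row is the pose to reach, as a shift and turn from the pose commanded when the call began, along the tool's axes at that moment; what a row does not reach only later rows make up. A row lasts 1/8 s, in which the tool goes at most 62.5 mm and 10.7 degrees, less where a joint would pass 70% of its speed; a pose out of reach is approached as far as the arm can. A call with a gripper value outside its range is refused whole. The fingers move at their own pace and stop on an object; "force" is the grip in N (left out, the last holds). Time passes only in rows, so rows that repeat a pose let the fingers close. It gives the time, the measured TCP pose, the force, the opening and the grip force at its end, in the units of the state.
- robot.state(): the state, without advancing time (a new reading comes with each control period).
- robot.read_camera(name): name is "side" or "top" or "wrist"; returns the picture (384x512x3 uint8, red, green, blue); there is no depth.
- robot.camera_info(name): a dict with "fovy" (degrees; the focal length in pixels is half the picture's height over the tangent of half this angle, whatever the lens; pixels are square), "cx", "cy" (the principal point, pixels), "R" (3x3) and "t" (3): a world point X has camera coordinates R X + t. Camera axes: x right, y down, z forward; pixel columns grow to the right and rows downward; lengths in m; the calibration is good to about 2 mm. A picture is of the moment at which its call begins: read the wrist's pose just before it. camera_info takes no time and is no camera call; for the wrist camera it gives the pose at the moment of the call.
- robot.hand_in(): hands the job in; it is judged then, once.
The state is a dict: "t": time; "joints": joint angles; "qd": joint speeds; "joint_efforts": joint torques, N m; "tcp_pos": TCP position; "tcp_rot": TCP orientation; "force": force on the tool from outside, world axes, zero at the start; "wrist_torque": the same for the moment, N m; "grip_width": opening from 0.0 (shut) to 1.0 (fully open); "grasp_force": force on a finger pad.
Only numpy, scipy, OpenCV 4.12 (cv2) and the standard library are available. Lean on these libraries where they do the work, as an engineer would, in place of code of your own. Each camera call takes 0.05 s, during which the arm holds its last target. There are 200 camera calls.

TASK

The brass ring that holds the glass of the little viewing lamp has worked loose. Take the orange-handled pin spanner from its wooden rest, feel its two pins into the two holes of the ring and turn the ring clockwise until it is fully home, without forcing it, scratching the glass or touching the ring with the gripper, then stand the spanner back in the slot of its rest and let go. Be gentle and leave the flask, the jar and the tin where they are.

Things in the scene. Friction and masses are not known exactly. Their poses are not given: they have to be found in the camera images.
- spanner: Loose pin spanner, 140 g, upright. Origin midway between the pin tips, z up the handle, x along the pin line. Steel pins, 6 mm diameter (tips taper to 4 mm over the last 2 mm), at x = +24 and -24 mm, z = 0 to 16 mm; dark cross bar 78 x 14 x 12 mm (x, y, z) at z = 16 to 28 mm; orange handle above. Same when turned half round.
- handle (a point): Grip point on the spanner's flat orange handle, 62 mm above the pin tips, on its axis, axes as the spanner. The handle is 36 mm along x, 14 mm thick along y, and spans 28 to 84 mm above the pin tips. Grip it across the 14 mm, with 80 N or more so that it does not slip.
- lamp: Fixed viewing lamp: black foot 130 x 110 x 14 mm (x, y, z), grey round head 92 mm across, top rim at z = 50 mm. Origin under its centre on the table, z up. In the top of the head is a round recess, 60 mm across and 7 mm deep, whose floor is the brass ring.
- ring_face (a point): Centre of the ring's upper face, on its axis, 43 mm above the table. Fixed to the lamp with the lamp's axes: it does not turn with the ring. The ring has two through holes, 8.5 mm diameter, chamfered 1 mm, 24 mm either side of the centre, 10 mm deep. With the cross bar on the rim the pins reach 9 mm below the face, clear of all beneath.
- ring (a joint): Ring angle, rad, grows clockwise seen from above; starts at 0.2 to 0.6, hard stop (home) at 1.30. At reading q the hole line lies along the lamp's x axis turned clockwise by q, plus an unknown error up to 0.55 rad either way, constant in a run: see or feel for the holes. Turns stiffly (0.22 N m + 0.05 per rad/s), stays where left; light dragging of pins on its face does not turn it.
- glass: The lamp's round glass, 29 mm across, seen through the ring's 32 mm opening, its top 6 mm below the ring's face; the spanner must not touch it. Origin under the lamp's centre on the table. Ring, rim and glass are delicate: more than 40 N from the spanner on ring or lamp does damage, and against the stop the force climbs fast.
- rest: Fixed wooden rest, 104 x 50 x 30 mm (x, y, z). Origin under its centre, z up. A slot in its top, 64 mm along x, 16 mm along y, 22 mm deep, takes both pins; the cross bar lies on the block's top across the slot's ends: spanner origin 14 mm above the table, spanner x along the rest's x (either way round). The spanner starts there.
- flask: Bystander, loose: six-sided clear flask, 48 mm across, 108 mm tall with mint cap. Origin centre of underside.
- amber: Bystander, loose: amber jar with a brass-coloured cap, 48 mm across, 105 mm tall. Origin centre of underside.
- tin: Bystander, loose: dark red tin, 75 mm across, 101 mm tall. Origin centre of underside.
There are look-alikes about, which are no part of the job. Of the things shaped like the rest, the wooden one is meant.

How it is judged:
By the outcome, as a careful person would: the job done as asked, in the order asked, and still so for the second after the job is handed in, with the robot touching nothing.
It also fails if it takes over 72 s, if anything falls off the work surface, if the arm or the gripper's body presses on something with over 40 N, if the wrist force passes 120 N, or if a joint passes its speed limit or range.

## Working session

There is one attempt and no reset: what is moved stays moved. The work goes in short steps, Python scripts to look and compute and a tool call to move; the robot and the scene stay as the last step left them, time stands still between calls to the robot, and variables do not carry over. Pictures are saved under pics/ and viewed, at most 10 in all, crops included, and the job is handed in when it is done.

Besides the shell and the picture viewer there is one more tool, called after ">>>" as a command line: name --pt "numbers of a row" for each row, then --argument value for the rest. jog_arm: Moves the arm, as the interface text tells. Its arguments: {"type":"object","properties":{"grip":{"type":"array"},"delta_pos":{"type":"array"},"yaw":{"type":"array"},"force":{"type":"number"}},"required":["grip","delta_pos","yaw"]}

```bash
mkdir -p pics
cat > h.py <<'E'
import numpy as np, cv2
from workcell import robot
def K(ci):
    f=192/np.tan(np.radians(ci['fovy'])/2); return f,ci['cx'],ci['cy']
def ray(ci,u,v):
    f,cx,cy=K(ci);R=np.array(ci['R']);t=np.array(ci['t'])
    d=R.T@np.array([(u-cx)/f,(v-cy)/f,1.]);return -R.T@t,d
def onz(ci,u,v,z):
    o,d=ray(ci,u,v);return o+d*(z-o[2])/d[2]
def proj(ci,X):
    f,cx,cy=K(ci);p=np.array(ci['R'])@np.array(X)+np.array(ci['t']);return cx+f*p[0]/p[2],cy+f*p[1]/p[2]
def tri(a,b):
    # a,b: (ci,u,v); least squares of rays; returns point, gap
    o1,d1=ray(*a);o2,d2=ray(*b)
    s=np.linalg.lstsq(np.c_[d1,-d2],o2-o1,rcond=None)[0]
    p,q=o1+d1*s[0],o2+d2*s[1];return (p+q)/2,np.linalg.norm(p-q)
def snap(name,fn=None):
    ci=robot.camera_info(name);im=cv2.cvtColor(robot.read_camera(name),cv2.COLOR_RGB2BGR)
    if fn: cv2.imwrite('pics/'+fn,im); np.save('pics/'+fn+'.npy',ci,allow_pickle=True)
    return ci,im
def load(fn): return np.load('pics/'+fn+'.npy',allow_pickle=True).item(),cv2.imread('pics/'+fn)
E
python3 - <<'E'
from h import *
a=snap('top','top0.png');b=snap('side','side0.png');snap('wrist','wrist0.png')
for c in (a,b): print(c[0]['fovy'],-np.array(c[0]['R']).T@c[0]['t'])
print(robot.state())
cv2.imwrite('pics/both0.png',cv2.resize(np.vstack([a[1],b[1]]),None,fx=.78,fy=.78,interpolation=cv2.INTER_AREA))
E
```

```text
46.58581856361929 [ 0.40033591 -0.00161854  1.02860308]
52.076681790257844 [0.32157281 0.52581674 0.7245183 ]
{'t': 0.15, 'joints': array([-1.39798728e+00,  2.86997877e-01,  1.57786960e+00, -4.47733654e-05,
        1.27861095e+00, -1.49987940e-01]), 'qd': array([ 0.00099245, -0.00294616, -0.00488547,  0.00052414, -0.00111231,
        0.00038484]), 'joint_efforts': array([ 9.16251593e-04, -4.06606901e+01, -2.93137801e+01, -1.53178476e-04,
        3.99831275e-03, -6.51704951e-06]), 'tcp_pos': array([ 0.21405756, -0.63960364,  0.23022549]), 'tcp_rot': array([ 9.87002034e-01,  1.60704993e-01, -3.21889815e-05, -9.42579145e-04]), 'force': array([ 0.34631349, -0.53136167, -0.253517  ]), 'wrist_torque': array([-0.0450653 ,  0.07474306, -0.0205354 ]), 'grasp_force': 0.0, 'grip_width': 1.0007199789093397}
```

View pics/top0.png

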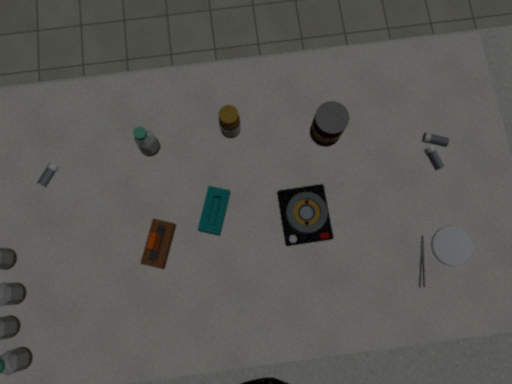

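View pics/side0.png

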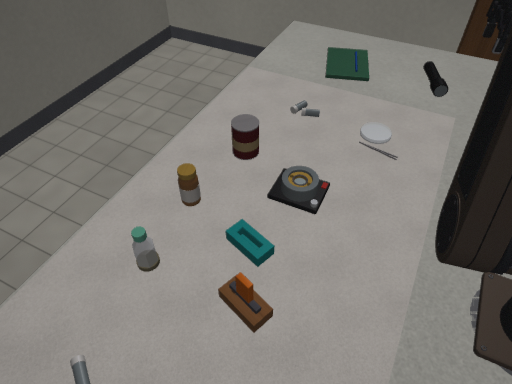

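The top view shows the wooden rest with the orange spanner at (158,243), an empty teal rest at (214,211), and the lamp at (306,213). The side view shows the same things at (246,300), (250,242) and (300,182). There are two candidates for the rest. The wooden one at (158,243) holds the orange-handled spanner and fits; the teal one is the look-alike. I'll check with an enlarged crop and measure.

Run:
```python
from h import *
ct,t=load('top0.png');cs,s=load('side0.png')
cv2.imwrite('pics/crop0.png',np.hstack([cv2.resize(t[205:280,130:190],(384,480),interpolation=2),cv2.resize(s[260:335,215:275],(384,480),interpolation=2)]))
def blobs(im,lo,hi,win=None,mn=15):
    h=cv2.cvtColor(im,cv2.COLOR_BGR2HSV);m=cv2.inRange(h,lo,hi)
    n,l,st,c=cv2.connectedComponentsWithStats(m)
    return [(st[i].tolist(),c[i].round(1).tolist()) for i in range(1,n) if st[i,4]>=mn],l
for n,im in(('t',t),('s',s)):
    print(n,'orange',blobs(im,(4,200,120),(14,255,255))[0])
    print(n,'wood',blobs(im,(4,120,40),(16,255,255))[0])
    print(n,'brass',blobs(im,(17,100,60),(28,255,255))[0])
print(cv2.cvtColor(t,cv2.COLOR_BGR2HSV)[222:265:3,158].tolist())
for u,v,z in((158,243,.03),(306,213,.043),(214,211,.03),(148,150,.0),(231,130,.0),(325,138,0)):print(onz(ct,u,v,z).round(3))
```

```text
t orange []
t wood [([233, 117, 6, 10, 21], [236.3, 122.7]), ([142, 220, 33, 48, 864], [158.0, 243.4])]
t brass [([219, 105, 20, 18, 262], [228.2, 113.9]), ([294, 199, 11, 26, 129], [298.5, 211.3]), ([309, 200, 11, 25, 133], [314.2, 212.1])]
s orange [([236, 274, 16, 14, 86], [243.4, 280.2])]
s wood [([457, 0, 44, 61, 1286], [479.0, 34.5]), ([179, 175, 19, 15, 184], [188.5, 183.5]), ([185, 200, 15, 6, 32], [192.0, 203.4]), ([219, 273, 54, 59, 1385], [245.7, 301.9])]
s brass [([177, 164, 19, 17, 257], [186.2, 171.6]), ([288, 172, 24, 15, 151], [299.6, 178.1]), ([296, 176, 10, 4, 15], [300.0, 176.9])]
[[12, 160, 59], [13, 146, 42], [135, 16, 32], [0, 9, 28], [11, 217, 53], [12, 238, 61], [9, 208, 60], [11, 212, 53], [9, 186, 48], [14, 135, 36], [14, 197, 31], [14, 175, 48], [11, 165, 54], [12, 151, 59], [15, 173, 56]]
[0.507 0.196 0.03 ]
[ 0.53  -0.139  0.043]
[0.563 0.064 0.03 ]
[0.735 0.207 0.   ]
[0.759 0.004 0.   ]
[ 0.71  -0.219  0.   ]
```

View pics/crop0.png

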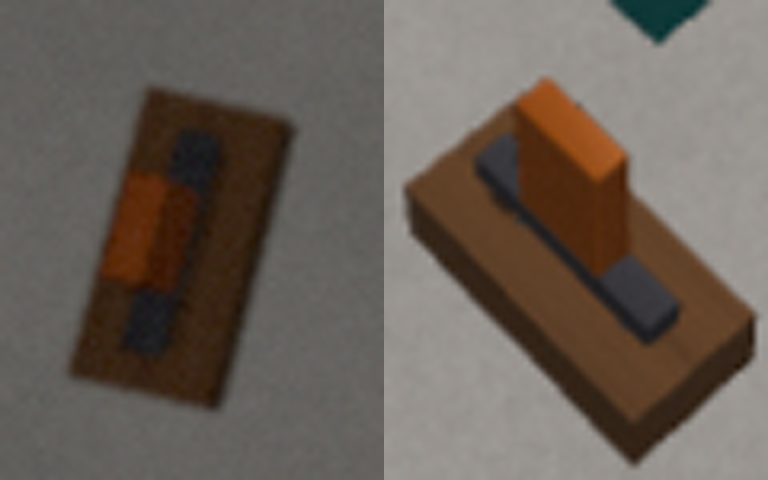

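The crop confirms it: the wooden block holds the spanner upright, with the dark bar across its slot and the orange handle on top. Next I'll triangulate the handle and get the wrist camera geometry.

```bash
cat >> h.py <<'E'
def toolR():
    from scipy.spatial.transform import Rotation as Ro
    return Ro.from_quat(robot.state()['tcp_rot']).as_matrix()
def to(X,yaw=None):
    "jog units from present measured TCP to X"
    s=robot.state();R=toolR();d=R.T@(np.array(X)-s['tcp_pos'])/.04
    y=np.degrees(np.arctan2(R[1,0],R[0,0]));print('tcp',s['tcp_pos'].round(4),'toolx yaw',round(y,2),'delta',d.round(3),'dyaw(tool z, +=cw)',None if yaw is None else round(y-yaw,2))
E
python3 - <<'E'
from h import *
ct,t=load('top0.png');cs,s=load('side0.png')
p,g=tri((ct,150.8,240.4),(cs,244.0,279.9));print('handle top',p.round(4),g)
p,g=tri((ct,306.3,212),(cs,299.7,180.5));print('ring',p.round(4),g)
c=robot.camera_info('wrist');print('cam in tool',toolR().T@(-np.array(c['R']).T@c['t']-robot.state()['tcp_pos']),c['fovy'],'\n',np.array(c['R'])@toolR())
# bar ends dirs in top view, z=.042
q=lambda u,v:((u+.5)/6.4-.5+130,(v+.5)/6.4-.5+205)
e=[onz(ct,*q(*a),.042) for a in((199,132),(146,355))];print(e,np.degrees(np.arctan2(*(e[0]-e[1])[1::-1])),np.linalg.norm(e[0]-e[1]))
to([.50,.15,.30],0)
E
```

```text
handle top [0.5084 0.1978 0.0973] 0.002121838154986766
ring [ 0.5331 -0.1405  0.0406] 0.0013352302323143628
cam in tool [ 6.52533784e-02 -5.42439091e-05 -1.43470429e-01] 62.00330368985457 
 [[-1.00537076e-03  9.99999466e-01  2.38362891e-04]
 [-9.65089542e-01 -9.07841621e-04 -2.61918598e-01]
 [-2.61918242e-01 -4.93366834e-04  9.65089939e-01]]
[array([0.5445085 , 0.18478816, 0.042     ]), array([0.47061331, 0.20936838, 0.042     ])] -18.39900074574866 0.07787610119364095
tcp [ 0.2141 -0.6396  0.2302] toolx yaw 18.5 delta [ 13.042 -16.456  -1.71 ] dyaw(tool z, +=cw) 18.5
```

Heights agree with the text: handle top 0.097 m, ring about 0.041 m. On the way I'll look at the lamp with the wrist camera.

>>> jog_arm --grip '[1,1,1,1,1,1,1,1,1,1,1,1,1,1]' --pt "1 -0.8 0.1" --pt "2 -1.6 0.3" --pt "3 -2.4 0.5" --pt "4 -3.2 0.7" --pt "5 -4 0.9" --pt "6 -4.8 1.1" --pt "7 -5.6 1.3" --pt "8 -6.5 1.5" --pt "9 -7.3 1.6" --pt "10 -8.1 1.7" --pt "11 -8.9 1.75" --pt "11.5 -9.3 1.75" --pt "11.5 -9.3 1.75" --pt "11.5 -9.3 1.75" --yaw '[-9,-18,-27,-36,-45,-54,-63,-72,-81,-90,-99,-108,-108,-108]'

```text
t: 1.9
tcp_pos: [0.532, -0.1418, 0.1611]
tcp_rot: [0.451, 0.893, -0.0, -0.0]
force: [-0.4, -0.9, 0.6]
grip_width: 1.002
grasp_force: 0.0
```

Run:
```python
from h import *
c,im=snap('wrist','w1.png');to([.5084,.1978,.2],161.6)
u,v=map(int,proj(c,[.533,-.14,.043]));print(u,v,robot.state()['joints'].round(2))
x0,y0=max(u-100,0),max(v-90,0);print(x0,y0)
cv2.imwrite('pics/w1c.png',cv2.resize(im[y0:v+60,x0:u+100],None,fx=4,fy=4,interpolation=2))
```

```text
tcp [ 0.5319 -0.1422  0.1611] toolx yaw 126.36 delta [ 7.193  4.565 -0.972] dyaw(tool z, +=cw) -35.24
260 187 [-0.45  0.08  1.95 -0.    1.11 -1.08]
160 97
```

View pics/w1c.png

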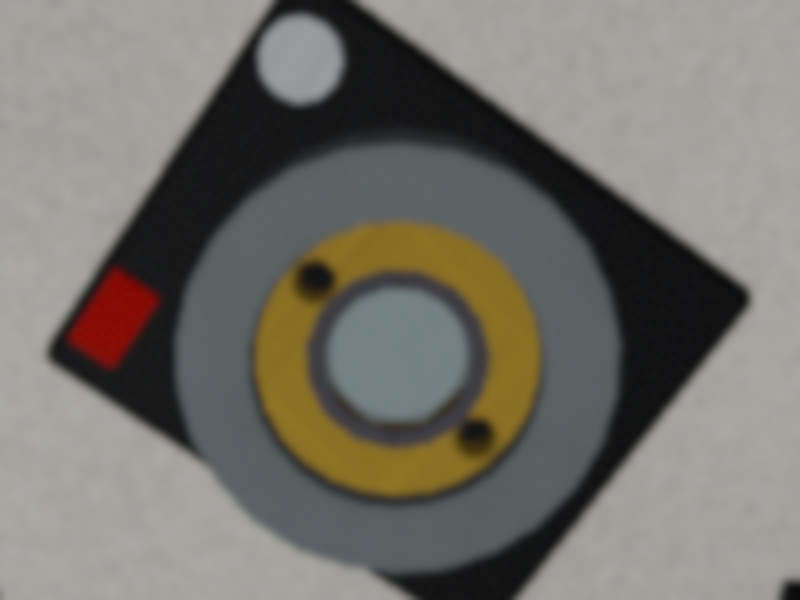

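The lamp is clear: holes at full-image pixels ≈(238.4,166.4) and (278.4,205.4), knob and red mark on the foot. Next, a second wrist viewpoint for height.

>>> jog_arm --grip '[1,1,1,1,1]' --pt "0.5 0.6 0" --pt "0.9 1.2 0" --pt "0.9 1.2 0" --pt "0.9 1.2 0" --pt "0.9 1.2 0" --yaw '[0,0,0,0,0]'

```text
t: 2.58
tcp_pos: [0.5493, -0.0851, 0.1613]
tcp_rot: [0.451, 0.893, -0.0, 0.0]
force: [-0.3, -0.4, -0.2]
grip_width: 1.002
grasp_force: 0.0
```

```bash
cat >> h.py <<'E'
def ring(ci,im,X=(.533,-.14,.043)):
    u,v=map(int,proj(ci,X));x0,y0=max(u-75,0),max(v-75,0);w=im[y0:v+75,x0:u+75]
    h=cv2.cvtColor(w,cv2.COLOR_BGR2HSV);m=cv2.inRange(h,(17,90,50),(30,255,255))
    n,l,st,_=cv2.connectedComponentsWithStats(m);m=(l==1+np.argmax(st[1:,4])).astype(np.uint8)*255
    cn,hi=cv2.findContours(m,cv2.RETR_CCOMP,cv2.CHAIN_APPROX_NONE)
    i=max(range(len(cn)),key=lambda k:cv2.contourArea(cn[k]));e=cv2.fitEllipse(cn[i])
    holes=[]
    for k in range(len(cn)):
        if hi[0][k][3]==i and 10<cv2.contourArea(cn[k])<150:
            M=cv2.moments(cn[k]);holes.append((M['m10']/M['m00']+x0,M['m01']/M['m00']+y0,cv2.contourArea(cn[k])))
    return (e[0][0]+x0,e[0][1]+y0,e[1]),holes
E
python3 - <<'E'
from h import *
c2,i2=snap('wrist','w2.png');c1,i1=load('w1.png')
r1,h1=ring(c1,i1);r2,h2=ring(c2,i2);print(r1,h1,r2,h2)
p,g=tri((c1,*r1[:2]),(c2,*r2[:2]));print('ring centre',p.round(4),g)
P=[]
for a in h1:
    best=min(h2,key=lambda b:np.linalg.norm(onz(c1,*a[:2],.043)-onz(c2,*b[:2],.043)))
    P.append(tri((c1,*a[:2]),(c2,*best[:2])));print('hole',P[-1])
for c,h in((c1,h1),(c2,h2)):
    q=[onz(c,*a[:2],.043) for a in h];d=q[0]-q[1];print('z plane',np.mean(q,0),np.linalg.norm(d),np.degrees(np.arctan2(d[1],d[0]))%180)
# foot edge
for c,im in((c1,i1),(c2,i2)):
    m=(im.max(2)<45).astype(np.uint8)*255;m=cv2.morphologyEx(m,cv2.MORPH_CLOSE,np.ones((5,5)));u,v=map(int,proj(c,[.533,-.14,.014]))
    cn,_=cv2.findContours(m,cv2.RETR_EXTERNAL,2);k=max(cn,key=cv2.contourArea)
    b=[onz(c,*x,.014)[:2] for x in cv2.boxPoints(cv2.minAreaRect(k))];print('foot',[(round(float(np.linalg.norm(b[j]-b[j-1])),4),round(float(np.degrees(np.arctan2(*(b[j]-b[j-1])[::-1]))),1)) for j in range(4)],np.mean(b,0))
to([.5084,.1978,.17],161.6)
E
```

```text
(258.85257720947266, 186.53834533691406, (68.45076751708984, 71.21926879882812)) [(238.421568627451, 166.15686274509804, 51.0)] (203.469970703125, 226.462890625, (62.332401275634766, 69.22169494628906)) [(184.23391812865498, 206.15204678362574, 28.5)]
ring centre [ 0.5312 -0.1395  0.047 ] 4.793079137862372e-05
hole (array([ 0.5079889 , -0.13693332,  0.03942248]), np.float64(0.00013892960522852852))Traceback (most recent call last):
  File "<stdin>", line 10, in <module>
IndexError: list index out of range
```

```bash
cat >> h.py <<'E'
def holes(ci,im,C,z=.043):
    g=im.max(2).astype(float);v,u=np.mgrid[0:384,0:512];P=None
    o=-np.array(ci['R']).T@ci['t'];f,cx,cy=K(ci)
    d=np.stack([(u-cx)/f,(v-cy)/f,np.ones_like(u,float)],-1)@np.array(ci['R']);P=o+d*((z-o[2])/d[...,2])[...,None]
    r=np.hypot(P[...,0]-C[0],P[...,1]-C[1]);m=((r>.0185)&(r<.0275)&(g<70)).astype(np.uint8)
    n,l,st,c=cv2.connectedComponentsWithStats(m)
    return [(c[i][0],c[i][1],st[i,4]) for i in range(1,n) if st[i,4]>12]
E
python3 - <<'E'
from h import *
c2,i2=load('w2.png');c1,i1=load('w1.png');C=[.532,-.140]
h1=holes(c1,i1,C);h2=holes(c2,i2,C);print(h1,h2)
for c,h in((c1,h1),(c2,h2)):
    q=[onz(c,*a[:2],.043) for a in h[:2]];d=q[0]-q[1];print('z plane',np.mean(q,0),np.linalg.norm(d),np.degrees(np.arctan2(d[1],d[0]))%180)
for a in h1:
    b=min(h2,key=lambda b:np.linalg.norm(onz(c1,*a[:2],.043)-onz(c2,*b[:2],.043)));print('hole',tri((c1,*a[:2]),(c2,*b[:2])))
for c,im in((c1,i1),(c2,i2)):
    m=(im.max(2)<45).astype(np.uint8)*255;m=cv2.morphologyEx(m,cv2.MORPH_CLOSE,np.ones((5,5)))
    # head outline (grey, z=.05)
    cn,_=cv2.findContours(m,cv2.RETR_EXTERNAL,2);u,v=proj(c,[.532,-.14,.014])
    k=[x for x in cn if cv2.pointPolygonTest(cv2.convexHull(x),(u,v),False)>=0];k=max(k,key=cv2.contourArea)
    b=[onz(c,*x,.014)[:2] for x in cv2.boxPoints(cv2.minAreaRect(k))];print('foot',[(round(float(np.linalg.norm(b[j]-b[j-1])),4),round(float(np.degrees(np.arctan2(*(b[j]-b[j-1])[::-1]))),1)) for j in range(4)],np.mean(b,0))
to([.5084,.1978,.17],161.6)
E
```

```text
[(np.float64(238.5), np.float64(166.71428571428572), np.int32(56)), (np.float64(278.03636363636366), np.float64(204.98181818181817), np.int32(55))] [(np.float64(183.6304347826087), np.float64(207.1086956521739), np.int32(46)), (np.float64(223.65116279069767), np.float64(243.13953488372093), np.int32(43))]
z plane [ 0.53144576 -0.14013776  0.043     ] 0.04708471161173403 171.47537647622147
z plane [ 0.53139808 -0.140096    0.043     ] 0.04735251641786525 171.33082616628585
hole (array([ 0.50808496, -0.13666481,  0.04273901]), np.float64(0.00019782533011268688))
hole (array([ 0.55475889, -0.14363353,  0.04303581]), np.float64(8.003402164122154e-05))
foot [(0.1351, -179.4), (0.1053, 90.6), (0.1245, 3.6), (0.1124, -83.9)] [ 0.53311186 -0.13830142]
foot [(0.1345, 178.0), (0.1007, 89.0), (0.1248, 1.0), (0.1079, -85.8)] [ 0.53174724 -0.136969  ]
tcp [ 0.5493 -0.0849  0.1613] toolx yaw 126.4 delta [ 6.296  3.371 -0.218] dyaw(tool z, +=cw) -35.2
```

Ring centre (0.5314, -0.1401, 0.043) with hole spacing ≈47 mm, and the hole line is at 171.4°. The heights match. Now above the rest.

>>> jog_arm --grip '[1,1,1,1,1,0.7,0.7,0.7,0.7,0.7]' --pt "1 0.5 0" --pt "2 1 0" --pt "3.1 1.6 0" --pt "4.2 2.2 -0.1" --pt "5.3 2.8 -0.2" --pt "6 3.2 -0.2" --pt "6.3 3.37 -0.2" --pt "6.3 3.37 -0.2" --pt "6.3 3.37 -0.2" --pt "6.3 3.37 -0.2" --yaw '[-6,-12,-18,-24,-30,-35.2,-35.2,-35.2,-35.2,-35.2]'

```text
t: 3.88
tcp_pos: [0.5083, 0.1977, 0.1692]
tcp_rot: [0.16, 0.987, -0.0, -0.0]
force: [0.6, -0.8, 0.3]
grip_width: 0.696
grasp_force: 0.0
```

Run:
```python
from h import *
c,im=snap('wrist','w3.png');to([.5084,.1978,.057],161.6)
for p in ([.5084,.1978,.098],[.507,.197,.042]):print(proj(c,p))
cv2.imwrite('pics/w3c.png',cv2.resize(im,(768,576),interpolation=2))
```

```text
tcp [0.5083 0.1979 0.1693] toolx yaw 161.59 delta [-2.000e-03 -1.000e-03  2.807e+00] dyaw(tool z, +=cw) -0.01
(np.float64(257.6429987290496), np.float64(205.01272643257812))
(np.float64(256.1049114697786), np.float64(184.73245392251164))
```

View pics/w3c.png

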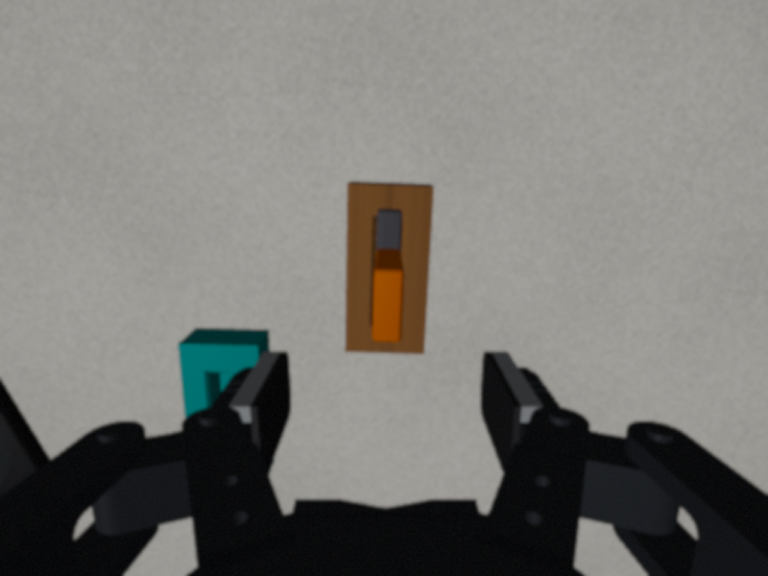

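The view shows the handle top at full-image (258,203), between the open fingers, with the wooden rest around it. The teal look-alike is off to the left. I'll refine the numbers.

Run:
```python
from h import *
c,im=load('w3.png');h=cv2.cvtColor(im,cv2.COLOR_BGR2HSV)
m=cv2.inRange(h,(5,200,150),(16,255,255));n,l,st,ce=cv2.connectedComponentsWithStats(m);i=1+np.argmax(st[1:,4]);print(st[i],ce[i])
def rect(m,z):
    k=max(cv2.findContours(m,0,2)[0],key=cv2.contourArea);b=[onz(c,*x,z)[:2] for x in cv2.boxPoints(cv2.minAreaRect(k))]
    print(np.mean(b,0).round(4),[(round(float(np.linalg.norm(b[j]-b[j-1])),4),round(float(np.degrees(np.arctan2(*(b[j]-b[j-1])[::-1])))%180,1)) for j in range(4)])
rect((l==i).astype(np.uint8),.098)
w=cv2.inRange(h,(3,90,25),(20,255,255));rect(cv2.morphologyEx(w,cv2.MORPH_CLOSE,np.ones((15,15))),.03)
ct,t=load('top0.png');cs,s=load('side0.png')
print('tri top/wrist',tri((ct,150.8,240.4),(c,*ce[i])),tri((cs,244.0,279.9),(c,*ce[i])))
to([.5084,.1978,.057],161.6)
```

```text
[249 182  17  44 647] [256.8423493 203.1561051]
[0.5075 0.1976] [(0.0109, 69.7), (0.0318, 159.6), (0.0105, 69.8), (0.0318, 160.3)]
[0.507  0.1995] [(0.0524, 70.6), (0.1037, 159.5), (0.0477, 70.7), (0.1038, 162.1)]
tri top/wrist (array([0.50740318, 0.19760424, 0.09662206]), np.float64(0.00016941349130800859)) (array([0.50864741, 0.19751747, 0.09616133]), np.float64(0.0022837635022364103))
tcp [0.5083 0.1979 0.1693] toolx yaw 161.59 delta [-2.000e-03 -1.000e-03  2.807e+00] dyaw(tool z, +=cw) -0.01
```

>>> jog_arm --grip '[0.7,0.7,0.7,0.7,0.7,0.7,0.7,0.5,0.3,0.15,0,0,0,0,0]' --pt "0.02 0 0.5" --pt "0.02 0 1.1" --pt "0.02 0 1.7" --pt "0.02 0 2.2" --pt "0.02 0 2.6" --pt "0.02 0 2.8" --pt "0.02 0 2.8" --pt "0.02 0 2.8" --pt "0.02 0 2.8" --pt "0.02 0 2.8" --pt "0.02 0 2.8" --pt "0.02 0 2.8" --pt "0.02 0 2.8" --pt "0.02 0 2.8" --pt "0.02 0 2.8" --yaw '[0.7,0.7,0.7,0.7,0.7,0.7,0.7,0.7,0.7,0.7,0.7,0.7,0.7,0.7,0.7]' --force 100

```text
t: 5.8
tcp_pos: [0.5078, 0.1992, 0.0582]
tcp_rot: [0.165, 0.986, 0.0, 0.001]
force: [-1.5, -0.2, 5.0]
grip_width: 0.147
grasp_force: 97.2
```

Run:
```python
from h import *
s=robot.state();print(s['force'].round(2),s['wrist_torque'].round(3),s['grip_width'],s['grasp_force']);to([.5314,-.1401,.15],171.4)
```

```text
[-1.53 -0.16  5.05] [-0.037  0.222 -0.02 ] 0.14715060261036728 97.16143369674683
tcp [0.5078 0.1992 0.0582] toolx yaw 161.0 delta [-3.321 -7.828 -2.296] dyaw(tool z, +=cw) -10.4
```

Gripped. Lift, then carry over the ring.

>>> jog_arm --grip '[0,0,0,0,0,0,0,0,0,0,0,0,0,0,0,0,0,0,0]' --pt "0 0 -0.2" --pt "0 0 -0.7" --pt "0 0 -1.3" --pt "0 0 -1.9" --pt "-0.1 -0.2 -2.3" --pt "-0.4 -0.9 -2.3" --pt "-0.8 -1.8 -2.3" --pt "-1.2 -2.8 -2.3" --pt "-1.6 -3.8 -2.3" --pt "-2 -4.8 -2.3" --pt "-2.4 -5.7 -2.3" --pt "-2.8 -6.6 -2.3" --pt "-3.1 -7.2 -2.3" --pt "-3.2 -7.6 -2.3" --pt "-3.3 -7.8 -2.3" --pt "-3.32 -7.83 -2.3" --pt "-3.32 -7.83 -2.3" --pt "-3.32 -7.83 -2.3" --pt "-3.32 -7.83 -2.3" --yaw '[0,0,0,0,0,-1,-2,-3,-4,-6,-8,-9,-10,-10.4,-10.4,-10.4,-10.4,-10.4,-10.4]'

```text
t: 8.18
tcp_pos: [0.5309, -0.1397, 0.1494]
tcp_rot: [0.075, 0.997, 0.0, 0.0]
force: [0.2, 0.4, -1.7]
grip_width: 0.154
grasp_force: 97.2
```

Run:
```python
from h import *
s=robot.state();print(s['force'].round(2),s['wrist_torque'].round(3),s['grip_width'],s['grasp_force'],s['joints'].round(2));to([.5314,-.1401,.10],171.4)
c,im=snap('wrist','w4.png')
T=s['tcp_pos'];R=toolR()
for x in(-.024,.024,-.039,.039):
  for z in (0.044,.044-.016): print(x,z,np.round(proj(c,T+R@np.array([x,0,z])),1))
print('holes',[np.round(proj(c,p),1).tolist() for p in([.5081,-.1367,.043],[.5548,-.1436,.043],[.5314,-.1401,.043])])
cv2.imwrite('pics/w4c.png',cv2.resize(im[60:360,90:430],None,fx=2,fy=2,interpolation=2))
```

```text
[ 0.23  0.42 -1.72] [-0.016 -0.002 -0.011] 0.15415693200146474 97.23106741905212 [-0.44  0.09  1.96  0.    1.09 -1.86]
tcp [ 0.5309 -0.1397  0.1494] toolx yaw 171.44 delta [-0.014 -0.007  1.234] dyaw(tool z, +=cw) 0.04
-0.024 0.044 [257.4 253.5]
-0.024 0.027999999999999997 [257.4 265.5]
0.024 0.044 [257.3 180.4]
0.024 0.027999999999999997 [257.4 186.9]
-0.039 0.044 [257.4 274.6]
-0.039 0.027999999999999997 [257.4 288. ]
0.039 0.044 [257.3 155.6]
0.039 0.027999999999999997 [257.4 160. ]
holes [[256.7, 164.1], [256.9, 220.4], [256.8, 192.8]]
```

View pics/w4c.png

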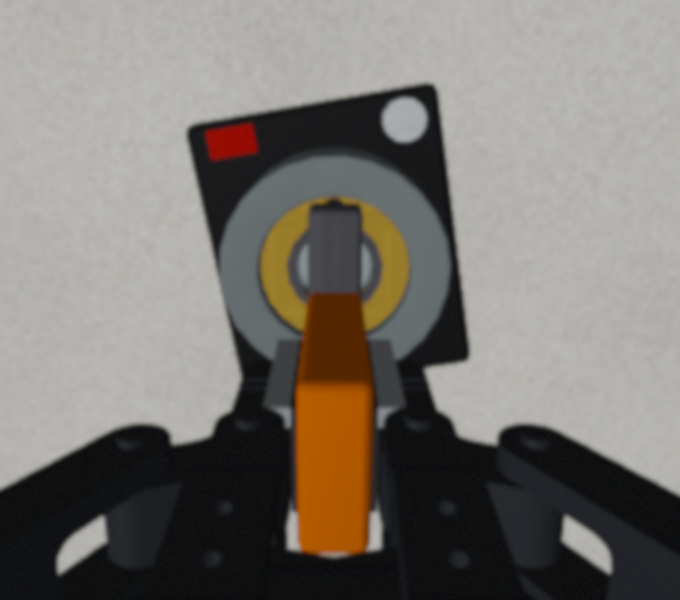

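The held spanner shows upright over the ring: the bar's far end is at full-image ≈(257.5,163) and the upper hole peeks out just beyond it. I'll check the lengthwise offset in the grip from the handle edges.

Run:
```python
from h import *
c,im=load('w4.png');s=robot.state();T=s['tcp_pos'];R=toolR()
for n,x,z in(('top far',.018,-.040),('top near',-.018,-.040),('handle/bar junction',.018,.016),('bar top far',.039,.016),('bar bot far',.039,.028)): print(n,np.round(proj(c,T+R@np.array([x,0,z])),1))
print(im[150:172,257].max(1),im[200:212,257].max(1),im[246:256,257].max(1),im[330:342,257].max(1))
```

```text
top far [257.5 250.2]
top near [257.5 336.8]
handle/bar junction [257.2 203.6]
bar top far [257.2 163.8]
bar bot far [257.2 160. ]
[113 113 113 112 113 111 108  98  89  76  52  31  29  34  42  53  64  70
  73  74  73  74] [74 75 74 74 71 73 78 83 84 84 84 84] [ 84  85  85  89 101 119 136 150 159 166] [174 174 174 173 171 167 161 146 113  65  25  16]
```

>>> jog_arm --grip '[0,0,0,0,0,0,0,0,0,0,0]' --pt "0 0 0.2" --pt "0 0 0.5" --pt "0 0 0.8" --pt "0 0 1.1" --pt "0 0 1.3" --pt "0 0 1.4" --pt "0 0 1.45" --pt "0 0 1.5" --pt "0 0 1.55" --pt "0 0 1.6" --pt "0 0 1.6" --yaw '[0,0,0,0,0,0,0,0,0,0,0]'

```text
t: 9.6
tcp_pos: [0.5307, -0.1402, 0.0852]
tcp_rot: [0.075, 0.997, 0.0, -0.0]
force: [-0.3, 0.4, -2.2]
grip_width: 0.148
grasp_force: 97.2
```

Run:
```python
from h import *
s=robot.state();print(s['force'].round(2),s['wrist_torque'].round(3));to([.5314,-.1401,.08],171.4)
```

```text
[-0.27  0.43 -2.17] [ 0.008 -0.026  0.036]
tcp [ 0.5307 -0.1402  0.0852] toolx yaw 171.39 delta [-0.016  0.006  0.13 ] dyaw(tool z, +=cw) -0.01
```

>>> jog_arm --grip '[0,0,0,0,0]' --pt "0 0 0.03" --pt "0 0 0.07" --pt "0 0 0.1" --pt "0 0 0.12" --pt "0 0 0.12" --yaw '[0,0,0,0,0]'

```text
t: 10.22
tcp_pos: [0.5308, -0.1403, 0.0804]
tcp_rot: [0.075, 0.997, 0.0, -0.0]
force: [0.3, 0.4, -2.5]
grip_width: 0.151
grasp_force: 97.2
```

Run:
```python
from h import *
s=robot.state();print(s['force'].round(2),s['wrist_torque'].round(3),s['joint_efforts'].round(2));to([.5314,-.1401,.08],171.4)
```

```text
[ 0.29  0.39 -2.5 ] [-0.009  0.003  0.002] [ -0.   -33.04 -25.43  -0.    -0.     0.  ]
tcp [ 0.5308 -0.1403  0.0804] toolx yaw 171.4 delta [-0.014  0.006  0.011] dyaw(tool z, +=cw) -0.0
```

Pins are 7 mm into the holes without contact force. Turn clockwise gently.

>>> jog_arm --grip '[0,0,0,0,0,0,0,0]' --pt "0 0 0" --pt "0 0 0" --pt "0 0 0" --pt "0 0 0" --pt "0 0 0" --pt "0 0 0" --pt "0 0 0" --pt "0 0 0" --yaw '[1.5,3,4.5,6,7.5,9,10.5,12]'

```text
t: 11.22
tcp_pos: [0.531, -0.1396, 0.0805]
tcp_rot: [0.18, 0.984, 0.001, 0.0]
force: [2.1, 6.3, -1.0]
grip_width: 0.148
grasp_force: 97.2
```

```bash
cat > q.py <<'E'
from h import *
s=robot.state();print(round(float(s['t']),2),s['force'].round(2),s['wrist_torque'].round(3));to([.5314,-.1401,.08],171.4)
E
python3 q.py
```

```text
11.22 [ 2.12  6.28 -1.02] [ 1.157 -0.354  0.258]
tcp [ 0.531  -0.1396  0.0805] toolx yaw 159.28 delta [-0.014 -0.009  0.012] dyaw(tool z, +=cw) -12.12
```

>>> jog_arm --grip '[0,0,0,0,0,0,0,0,0,0,0,0]' --pt "0 0.01 0" --pt "0 0.01 0" --pt "0 0.01 0" --pt "0 0.01 0" --pt "0 0.01 0" --pt "0 0.01 0" --pt "0 0.01 0" --pt "0 0.01 0" --pt "0 0.01 0" --pt "0 0.01 0" --pt "0 0.01 0" --pt "0 0.01 0" --yaw '[2,4,6,8,10,12,14,16,18,20,22,24]'

```text
t: 12.72
tcp_pos: [0.5314, -0.139, 0.0805]
tcp_rot: [0.381, 0.925, 0.001, 0.0]
force: [2.8, 6.6, -1.4]
grip_width: 0.154
grasp_force: 97.2
```

```bash
python3 q.py
```

```text
12.72 [ 2.78  6.57 -1.41] [ 1.329 -0.523  0.225]
tcp [ 0.5314 -0.139   0.0805] toolx yaw 135.24 delta [-0.019 -0.018  0.013] dyaw(tool z, +=cw) -36.16
```

>>> jog_arm --grip '[0,0,0,0]' --pt "0.0 0.02 0" --pt "0.0 0.02 0" --pt "0.0 0.02 0" --pt "0.0 0.02 0" --yaw '[1,2,3,4]'

```text
t: 13.22
tcp_pos: [0.5316, -0.1389, 0.0805]
tcp_rot: [0.412, 0.911, 0.0, -0.0]
force: [1.2, 5.4, -1.6]
grip_width: 0.15
grasp_force: 97.3
```

```bash
python3 q.py
```

```text
13.22 [ 1.23  5.41 -1.6 ] [ 1.118 -0.36   0.243]
tcp [ 0.5316 -0.1389  0.0805] toolx yaw 131.29 delta [-0.019 -0.024  0.013] dyaw(tool z, +=cw) -40.11
```

Before going near the stop, I'll measure the torsional stiffness by backing off slightly while the ring sticks.

>>> jog_arm --grip '[0,0]' --pt "0 0 0" --pt "0 0 0" --yaw '[-0.3,-0.3]'

```text
t: 13.48
tcp_pos: [0.5317, -0.1392, 0.0805]
tcp_rot: [0.41, 0.912, 0.0, 0.0]
force: [0.8, 4.7, -2.0]
grip_width: 0.145
grasp_force: 97.4
```

```bash
python3 q.py
```

```text
13.47 [ 0.81  4.67 -1.95] [ 1.036 -0.41   0.153]
tcp [ 0.5317 -0.1392  0.0805] toolx yaw 131.64 delta [-0.012 -0.021  0.014] dyaw(tool z, +=cw) -39.76
```

Stiffness is about 0.26 N·m/deg, so 1.5° steps stay well under the force limit.

>>> jog_arm --grip '[0,0,0]' --pt "0 0.01 0" --pt "0 0.01 0" --pt "0 0.01 0" --yaw '[0.8,1.8,1.8]'

```text
t: 13.85
tcp_pos: [0.5319, -0.1391, 0.0806]
tcp_rot: [0.424, 0.906, 0.0, 0.0]
force: [1.7, 4.5, -2.8]
grip_width: 0.153
grasp_force: 97.3
```

```bash
python3 q.py
```

```text
13.85 [ 1.67  4.45 -2.82] [ 0.946 -0.318  0.174]
tcp [ 0.5319 -0.1391  0.0806] toolx yaw 129.88 delta [-0.012 -0.025  0.014] dyaw(tool z, +=cw) -41.52
```

>>> jog_arm --grip '[0,0]' --pt "0 0 0" --pt "0 0 0" --yaw '[0.8,1.6]'

```text
t: 14.1
tcp_pos: [0.5319, -0.1391, 0.0806]
tcp_rot: [0.436, 0.9, 0.0, 0.0]
force: [1.3, 3.3, -1.7]
grip_width: 0.153
grasp_force: 97.2
```

```bash
python3 q.py
```

```text
14.1 [ 1.27  3.34 -1.67] [ 1.041 -0.382  0.268]
tcp [ 0.5319 -0.1391  0.0806] toolx yaw 128.24 delta [-0.013 -0.026  0.014] dyaw(tool z, +=cw) -43.16
```

>>> jog_arm --grip '[0,0]' --pt "0 0.01 0" --pt "0 0.01 0" --yaw '[0.8,1.6]'

```text
t: 14.35
tcp_pos: [0.532, -0.139, 0.0805]
tcp_rot: [0.449, 0.894, -0.0, -0.0]
force: [0.2, 3.1, -0.9]
grip_width: 0.15
grasp_force: 97.5
```

```bash
python3 q.py
```

```text
14.35 [ 0.22  3.12 -0.92] [ 0.808 -0.156  0.222]
tcp [ 0.532  -0.139   0.0805] toolx yaw 126.66 delta [-0.013 -0.029  0.013] dyaw(tool z, +=cw) -44.74
```

>>> jog_arm --grip '[0,0]' --pt "0 0.01 0" --pt "0 0.01 0" --yaw '[0.9,1.8]'

```text
t: 14.6
tcp_pos: [0.5322, -0.1389, 0.0805]
tcp_rot: [0.463, 0.886, -0.0, -0.0]
force: [-0.5, 3.3, 0.3]
grip_width: 0.15
grasp_force: 97.6
```

```bash
python3 q.py
```

```text
14.6 [-0.53  3.26  0.27] [0.523 0.171 0.228]
tcp [ 0.5322 -0.1389  0.0805] toolx yaw 124.86 delta [-0.014 -0.033  0.013] dyaw(tool z, +=cw) -46.54
```

>>> jog_arm --grip '[0,0]' --pt "0.02 0 0" --pt "0.02 0 0" --yaw '[0.9,1.8]'

```text
t: 14.85
tcp_pos: [0.5321, -0.1387, 0.0806]
tcp_rot: [0.477, 0.879, -0.001, 0.001]
force: [0.1, -0.5, -2.1]
grip_width: 0.15
grasp_force: 97.4
```

```bash
python3 q.py
```

```text
14.85 [ 0.06 -0.49 -2.09] [-0.082  0.028  0.217]
tcp [ 0.5321 -0.1387  0.0806] toolx yaw 123.06 delta [-0.02  -0.034  0.014] dyaw(tool z, +=cw) -48.34
```

Now a pure couple. Continue.

>>> jog_arm --grip '[0,0,0]' --pt "0 0 0" --pt "0 0 0" --pt "0 0 0" --yaw '[0.7,1.4,2.0]'

```text
t: 15.22
tcp_pos: [0.5321, -0.1385, 0.0806]
tcp_rot: [0.492, 0.871, -0.0, 0.0]
force: [1.0, -2.2, -2.4]
grip_width: 0.148
grasp_force: 97.3
```

```bash
python3 q.py
```

```text
15.22 [ 1.   -2.17 -2.41] [-0.465 -0.02   0.253]
tcp [ 0.5321 -0.1385  0.0806] toolx yaw 121.07 delta [-0.024 -0.036  0.014] dyaw(tool z, +=cw) -50.33
```

>>> jog_arm --grip '[0,0,0]' --pt "-0.01 0 0" --pt "-0.01 0 0" --pt "-0.01 0 0" --yaw '[0.7,1.4,2.0]'

```text
t: 15.6
tcp_pos: [0.5322, -0.1385, 0.0806]
tcp_rot: [0.507, 0.862, -0.0, 0.0]
force: [-0.8, -3.5, -2.4]
grip_width: 0.153
grasp_force: 97.4
```

```bash
python3 q.py
```

```text
15.6 [-0.81 -3.47 -2.39] [-0.559  0.086  0.206]
tcp [ 0.5322 -0.1385  0.0806] toolx yaw 119.07 delta [-0.025 -0.038  0.014] dyaw(tool z, +=cw) -52.33
```

>>> jog_arm --grip '[0,0,0]' --pt "-0.01 -0.01 0" --pt "-0.01 -0.01 0" --pt "-0.01 -0.01 0" --yaw '[0.7,1.4,2.0]'

```text
t: 15.98
tcp_pos: [0.5323, -0.1386, 0.0806]
tcp_rot: [0.522, 0.853, 0.0, 0.0]
force: [1.3, -1.3, -2.3]
grip_width: 0.15
grasp_force: 97.3
```

```bash
python3 q.py
```

```text
15.97 [ 1.32 -1.32 -2.3 ] [-0.191 -0.172  0.281]
tcp [ 0.5323 -0.1386  0.0806] toolx yaw 117.05 delta [-0.023 -0.036  0.015] dyaw(tool z, +=cw) -54.35
```

>>> jog_arm --grip '[0,0,0]' --pt "0 0 0" --pt "0 0 0" --pt "0 0 0" --yaw '[0.7,1.4,2.0]'

```text
t: 16.35
tcp_pos: [0.5323, -0.1386, 0.0806]
tcp_rot: [0.537, 0.844, 0.0, 0.0]
force: [0.9, -0.7, -2.5]
grip_width: 0.151
grasp_force: 97.4
```

```bash
python3 q.py
```

```text
16.35 [ 0.92 -0.65 -2.51] [ 0.001 -0.283  0.264]
tcp [ 0.5323 -0.1386  0.0806] toolx yaw 115.04 delta [-0.025 -0.035  0.014] dyaw(tool z, +=cw) -56.36
```

>>> jog_arm --grip '[0,0,0]' --pt "0 0 0" --pt "0 0 0" --pt "0 0 0" --yaw '[0.7,1.4,2.0]'

```text
t: 16.73
tcp_pos: [0.5322, -0.1387, 0.0806]
tcp_rot: [0.552, 0.834, 0.0, 0.0]
force: [2.1, 2.1, -2.2]
grip_width: 0.149
grasp_force: 97.4
```

```bash
python3 q.py
```

```text
16.73 [ 2.14  2.07 -2.22] [ 0.108 -0.359  0.262]
tcp [ 0.5322 -0.1387  0.0806] toolx yaw 113.04 delta [-0.025 -0.034  0.014] dyaw(tool z, +=cw) -58.36
```

>>> jog_arm --grip '[0,0,0]' --pt "0 0 0" --pt "0 0 0" --pt "0 0 0" --yaw '[0.7,1.4,2.0]'

```text
t: 17.1
tcp_pos: [0.5322, -0.1387, 0.0806]
tcp_rot: [0.566, 0.824, 0.0, 0.0]
force: [3.1, 1.9, -3.0]
grip_width: 0.146
grasp_force: 97.4
```

```bash
python3 q.py
```

```text
17.1 [ 3.15  1.86 -2.98] [ 0.314 -0.506  0.241]
tcp [ 0.5322 -0.1387  0.0806] toolx yaw 111.05 delta [-0.026 -0.033  0.014] dyaw(tool z, +=cw) -60.35
```

>>> jog_arm --grip '[0,0,0]' --pt "0 0.01 0" --pt "0 0.01 0" --pt "0 0.01 0" --yaw '[0.6,1.2,1.8]'

```text
t: 17.48
tcp_pos: [0.5324, -0.1387, 0.0805]
tcp_rot: [0.579, 0.815, -0.0, -0.0]
force: [2.1, 1.2, -1.2]
grip_width: 0.151
grasp_force: 97.3
```

```bash
python3 q.py
```

```text
17.48 [ 2.09  1.17 -1.16] [ 0.245 -0.241  0.19 ]
tcp [ 0.5324 -0.1387  0.0805] toolx yaw 109.25 delta [-0.026 -0.034  0.013] dyaw(tool z, +=cw) -62.15
```

>>> jog_arm --grip '[0,0,0]' --pt "0 0.01 0" --pt "0 0.01 0" --pt "0 0.01 0" --yaw '[0.6,1.2,1.8]'

```text
t: 17.85
tcp_pos: [0.5325, -0.1386, 0.0805]
tcp_rot: [0.592, 0.806, -0.0, -0.0]
force: [-0.4, 0.4, -0.8]
grip_width: 0.154
grasp_force: 97.7
```

```bash
python3 q.py
```

```text
17.85 [-0.39  0.44 -0.78] [0.023 0.081 0.259]
tcp [ 0.5325 -0.1386  0.0805] toolx yaw 107.46 delta [-0.027 -0.038  0.013] dyaw(tool z, +=cw) -63.94
```

>>> jog_arm --grip '[0,0,0]' --pt "0 0 0" --pt "0 0 0" --pt "0 0 0" --yaw '[0.6,1.2,1.5]'

```text
t: 18.23
tcp_pos: [0.5326, -0.1386, 0.0805]
tcp_rot: [0.602, 0.799, -0.0, -0.0]
force: [-2.0, -0.3, 0.6]
grip_width: 0.148
grasp_force: 97.8
```

```bash
python3 q.py
```

```text
18.23 [-1.98 -0.32  0.65] [0.026 0.312 0.266]
tcp [ 0.5326 -0.1386  0.0805] toolx yaw 105.99 delta [-0.028 -0.039  0.012] dyaw(tool z, +=cw) -65.41
```

>>> jog_arm --grip '[0,0,0]' --pt "0 -0.01 0" --pt "0 -0.01 0" --pt "0 -0.01 0" --yaw '[0.5,1.0,1.4]'

```text
t: 18.6
tcp_pos: [0.5325, -0.1386, 0.0805]
tcp_rot: [0.611, 0.792, -0.0, 0.0]
force: [0.2, 0.1, -1.5]
grip_width: 0.151
grasp_force: 97.9
```

```bash
python3 q.py
```

```text
18.6 [ 0.18  0.06 -1.53] [0.189 0.079 0.881]
tcp [ 0.5325 -0.1386  0.0805] toolx yaw 104.68 delta [-0.029 -0.037  0.013] dyaw(tool z, +=cw) -66.72
```

Torque jumped to 0.88 N·m as a pure couple (about 18 N per pin), so the ring is at the stop. Relieve it into the slack.

>>> jog_arm --grip '[0,0,0,0,0]' --pt "0 0 0" --pt "0 0 0" --pt "0 0 0" --pt "0 0 0" --pt "0 0 0" --yaw '[-1,-2,-3,-4,-4]'

```text
t: 19.23
tcp_pos: [0.5324, -0.1387, 0.0804]
tcp_rot: [0.584, 0.812, 0.0, -0.0]
force: [0.1, -0.0, -1.2]
grip_width: 0.154
grasp_force: 97.7
```

```bash
python3 q.py
```

```text
19.23 [ 0.06 -0.01 -1.23] [-0.011 -0.001  0.025]
tcp [ 0.5324 -0.1387  0.0804] toolx yaw 108.57 delta [-0.026 -0.036  0.011] dyaw(tool z, +=cw) -62.83
```

>>> jog_arm --grip '[0,0,0,0,0,0,0,0,0,0,0,0,0,0,0,0,0,0,0,0]' --pt "0 0 -0.1" --pt "0 0 -0.3" --pt "0 0 -0.7" --pt "0 0 -1.2" --pt "0 0 -1.6" --pt "0.1 0 -1.75" --pt "0.6 0.15 -1.75" --pt "1.4 0.35 -1.75" --pt "2.3 0.6 -1.75" --pt "3.3 0.85 -1.75" --pt "4.3 1.1 -1.75" --pt "5.3 1.35 -1.75" --pt "6.3 1.6 -1.75" --pt "7.1 1.8 -1.75" --pt "7.7 2 -1.75" --pt "8.1 2.1 -1.75" --pt "8.2 2.11 -1.75" --pt "8.2 2.11 -1.75" --pt "8.2 2.11 -1.75" --pt "8.2 2.11 -1.75" --yaw '[0,0,0,0,0,-3,-8,-13,-18,-23,-28,-33,-38,-43,-47,-50,-52,-52.4,-52.4,-52.4]'

```text
t: 21.72
tcp_pos: [0.508, 0.1985, 0.1505]
tcp_rot: [0.166, 0.986, -0.0, -0.0]
force: [-0.4, 0.6, -1.4]
grip_width: 0.155
grasp_force: 97.7
```

Run:
```python
from h import *
s=robot.state();print(s['t'],s['force'].round(2),s['wrist_torque'].round(3));to([.5078,.1992,.1],161.)
T=s['tcp_pos'];R=toolR();c,im=snap('wrist','w5.png');snap('side','side5.png')
for n,x,z in(('top far',.018,-.040),('top near',-.018,-.040),('junction',.018,.016),('bar top far',.039,.016),('bar bot far',.039,.028)): print(n,np.round(proj(c,T+R@np.array([x,0,z])),1))
# slot ends of rest as predicted
a=np.radians(160.9);d=np.array([np.cos(a),np.sin(a),0])
for C in([.5076,.1978,.03],[.507,.1990,.03]):print([np.round(proj(c,np.array(C)+k*d),1).tolist() for k in(.052,.032,-.032,-.052)])
cv2.imwrite('pics/w5c.png',cv2.resize(im[60:360,90:430],None,fx=2,fy=2,interpolation=2))
```

```text
21.725 [-0.37  0.58 -1.42] [-0.037  0.01   0.005]
tcp [0.508  0.1985 0.1505] toolx yaw 160.92 delta [0.011 0.015 1.263] dyaw(tool z, +=cw) -0.08
top far [258.2 250.1]
top near [258.2 336.7]
junction [257.7 203.5]
bar top far [257.7 163.7]
bar bot far [257.7 159.9]
[[256.4, 125.3], [256.4, 150.1], [256.5, 223.0], [256.5, 244.0]]
[[257.6, 124.1], [257.6, 148.9], [257.6, 221.9], [257.6, 243.0]]
```

View pics/w5c.png

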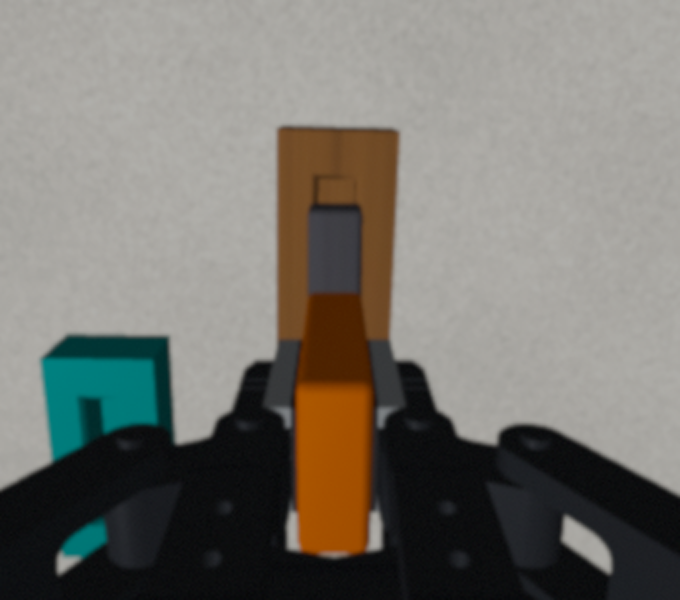

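The spanner hasn't moved in the grip, and the wooden rest's slot far end is at (257.5,148.5), in line with the bar. Lower it.

>>> jog_arm --grip '[0,0,0,0,0,0,0,0,0,0,0]' --pt "0.03 0.01 0.3" --pt "0.03 0.01 0.7" --pt "0.03 0.01 1.1" --pt "0.03 0.01 1.5" --pt "0.03 0.01 1.7" --pt "0.03 0.01 1.8" --pt "0.03 0.01 1.9" --pt "0.03 0.01 2.0" --pt "0.03 0.01 2.1" --pt "0.03 0.01 2.2" --pt "0.03 0.01 2.2" --yaw '[0,0,0,0,0,0,0,0,0,0,0]'

```text
t: 23.2
tcp_pos: [0.5065, 0.1998, 0.0621]
tcp_rot: [0.165, 0.986, -0.0, -0.0]
force: [0.7, 0.8, -1.6]
grip_width: 0.149
grasp_force: 97.7
```

```bash
python3 q.py
```

```text
23.2 [ 0.66  0.79 -1.6 ] [-0.044  0.029 -0.024]
tcp [0.5065 0.1998 0.0621] toolx yaw 160.99 delta [-3.355 -7.833 -0.447] dyaw(tool z, +=cw) -10.41
```

>>> jog_arm --grip '[0,0,0,0,0]' --pt "0 0 0.04" --pt "0 0 0.07" --pt "0 0 0.09" --pt "0 0 0.1" --pt "0 0 0.1" --yaw '[0,0,0,0,0]'

```text
t: 23.82
tcp_pos: [0.5069, 0.1999, 0.0585]
tcp_rot: [0.165, 0.986, 0.0, 0.0]
force: [0.4, 0.3, -0.6]
grip_width: 0.15
grasp_force: 97.7
```

```bash
python3 q.py
```

```text
23.82 [ 0.42  0.29 -0.63] [ 0.002 -0.019  0.018]
tcp [0.5069 0.1999 0.0585] toolx yaw 160.99 delta [-3.348 -7.837 -0.536] dyaw(tool z, +=cw) -10.41
```

>>> jog_arm --grip '[0,0,0.25,0.4,0.55,0.7,0.7,0.7]' --pt "0 0 0.015" --pt "0 0 0.015" --pt "0 0 0.015" --pt "0 0 0.015" --pt "0 0 0.015" --pt "0 0 0.015" --pt "0 0 0.015" --pt "0 0 0.015" --yaw '[0,0,0,0,0,0,0,0]'

```text
t: 24.82
tcp_pos: [0.5068, 0.1999, 0.0579]
tcp_rot: [0.165, 0.986, -0.0, -0.0]
force: [-0.0, -0.2, 0.3]
grip_width: 0.708
grasp_force: 0.0
```

>>> jog_arm --grip '[0.7,0.7,0.7,0.7,0.7,0.7,0.7,0.7,0.7]' --pt "0 0 -0.2" --pt "0 0 -0.6" --pt "0 0 -1.2" --pt "0 0 -1.8" --pt "0 0 -2.4" --pt "0 0 -2.8" --pt "0 0 -2.8" --pt "0 0 -2.8" --pt "0 0 -2.8" --yaw '[0,0,0,0,0,0,0,0,0]'

```text
t: 25.95
tcp_pos: [0.5061, 0.1997, 0.1686]
tcp_rot: [0.165, 0.986, -0.0, -0.001]
force: [-0.1, -0.2, 0.2]
grip_width: 0.7
grasp_force: 0.0
```

Run:
```python
from h import *
a=snap('wrist','w6.png');s=snap('side','side6.png');t=snap('top','top6.png')
z=lambda im,r:cv2.resize(im[r[0]:r[1],r[2]:r[3]],(390,290),interpolation=2)
o=cv2.imread('pics/side0.png')
cv2.imwrite('pics/fin.png',np.vstack([np.hstack([z(s[1],(130,330,130,400)),z(o,(130,330,130,400))]),np.hstack([z(a[1],(90,290,120,390)),z(t[1],(160,260,240,375))])]))
h=holes(*t,[.5314,-.14]);print(h)
# movement of bystanders
d=cv2.absdiff(s[1],o).max(2);print([int((d[r[0]:r[1],r[2]:r[3]]>40).sum()) for r in((110,165,225,265),(160,210,175,205),(225,275,128,165))])
ti=cv2.imread('pics/top0.png')
```

```text
[(np.float64(309.5151515151515), np.float64(206.3939393939394), np.int32(33)), (np.float64(297.3333333333333), np.float64(216.9047619047619), np.int32(21))]
[1255, 899, 1371]
```

View pics/fin.png

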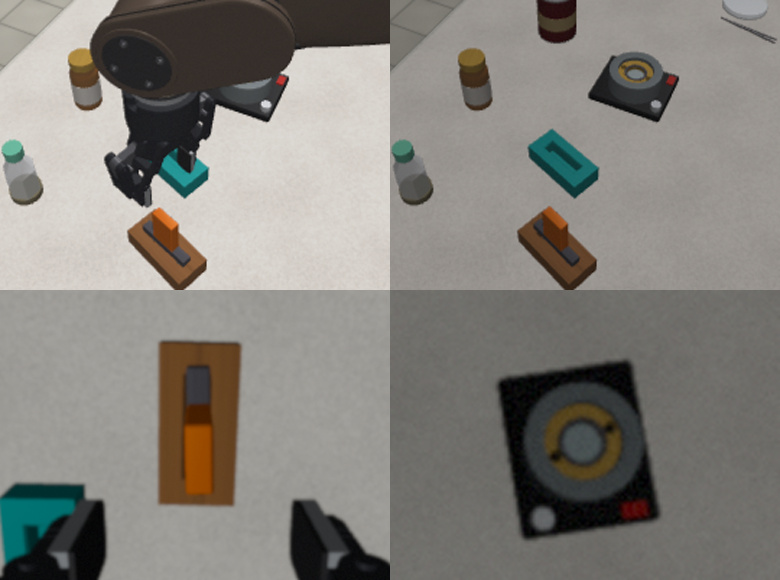

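The final views show the spanner seated in the wooden rest (wrist crop, centre ≈(198,430)) and the flask and jar unmoved. The tin is hidden behind the arm in the side crop. The ring's hole line has turned, so I'll check its angle from straight above with the wrist camera.

>>> jog_arm --grip '[0.7,0.7,0.7,0.7,0.7,0.7,0.7,0.7,0.7,0.7,0.7,0.7,0.7]' --pt "-0.2 -0.4 0" --pt "-0.6 -1.3 0" --pt "-1.1 -2.4 0" --pt "-1.6 -3.6 0" --pt "-2.1 -4.8 0" --pt "-2.6 -6 0" --pt "-3 -7 0" --pt "-3.3 -7.6 0.1" --pt "-3.4 -7.87 0.2" --pt "-3.4 -7.87 0.2" --pt "-3.4 -7.87 0.2" --pt "-3.4 -7.87 0.2" --pt "-3.4 -7.87 0.2" --yaw '[3,7,11,15,19,23,27,31,35,35,35,35,35]'

```text
t: 27.72
tcp_pos: [0.533, -0.1415, 0.1621]
tcp_rot: [0.454, 0.891, -0.0, 0.0]
force: [1.3, -0.5, -0.5]
grip_width: 0.697
grasp_force: 0.0
```

Run:
```python
from h import *
c,im=snap('wrist','w7.png');print(robot.state()['t'])
h=holes(c,im,[.5314,-.1401]);print(h)
q=[onz(c,*a[:2],.043) for a in h[:2]];d=q[0]-q[1];print(np.mean(q,0),np.linalg.norm(d),np.degrees(np.arctan2(d[1],d[0]))%180-180)
t=cv2.imread('pics/top0.png');t6=cv2.imread('pics/top6.png')
lo,hi=(75,60,30),(95,255,255)
for n,r in(('tin',(95,150,305,352)),('amber',(100,140,215,245)),('flask',(122,160,130,162))):
    a,b=[x[r[0]:r[1],r[2]:r[3]].astype(np.float32).mean(2) for x in(t,t6)];print(n,cv2.phaseCorrelate(a/a.mean(),b/b.mean()))
```

```text
27.775
[(np.float64(265.3965517241379), np.float64(158.39655172413794), np.int32(58)), (np.float64(250.16326530612244), np.float64(210.6122448979592), np.int32(49))]
[ 0.5315549  -0.13977967  0.043     ] 0.04720591788665785 -69.79076317642141
tin ((-0.07706427688951933, -0.025511450536377822), 1.0028358310461045)
amber ((0.08279392087621495, -0.005398869234493731), 0.9616877481341362)
flask ((0.07844183764449575, 0.0939808126876045), 0.9576312933117151)
```

The ring has turned 61.2° to the hard stop, which fits a starting angle of 0.23 rad, and the flask, jar and tin are unmoved. Handing in.

```bash
python3 -c "
from workcell import robot
print(robot.hand_in())"
```

```text
the job is handed in; nothing more can be done
None
```

The brass ring is turned clockwise to its hard stop, the spanner is back in the slot of its wooden rest and released, and the job is handed in at about 28 s with the flask, jar and tin unmoved.

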